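# Pin the tablet die into its clamshell jig

### The arm

A 6-joint arm with a two-finger parallel gripper is mounted at the origin on the work surface. World frame = base frame: x ahead of the robot, y to its left, z up, the work surface at z = 0. Lengths are in mm, angles in rad, forces in N, time in s.
With the tool pointing down it reaches from about 325 to 875 mm from the base axis. Payload 4.4 kg.
Tool frame: the origin (TCP) lies on the centre line of the jaws, within the pads' length; the fingertips stand ahead of it and the grasp point (between the pads) lies 6 mm ahead of it (ctrl.tcp_to_tips is the z of the fingertips in the tool frame, in mm); z points along the fingers, y is the direction in which the jaws open and shut (so a half turn about z gives the same grasp; the last joint's range is limited). The gripper opens to 85 mm and grips with 20 to 120 N. Pads are 22 mm wide; open, the fingers measure 114 mm over their backs; the gripper's body (76 mm by 85 mm) begins 54 mm behind the grasp point. The pads swing forward as they close: fully open they stand 13 mm farther back than shut.
Start: joints at [1.198, 0.207, 1.542, -0, 1.393, -0.15], TCP at [126.502, 560.914, 234.782] pointing down, gripper open.
Joint ranges: [-2.73, 2.73], [-0.86, 2.22], [0.23, 2.46], [-1.11, 4.25], [0.08, 2.63], [-2.82, 2.82]. Speed limits (rad/s): [2.79, 2.79, 3.14, 3.14, 3.14, 3.14].

### API

Orientations are given as a 3x3 rotation matrix whose columns are the frame's x, y, z axes.
In Python, from plant import ctrl, sensors, optics gives the robot as it stands. Calls block until the motion is done:
- ctrl.move_ptp(position, orientation): joint-space move of the TCP to a pose.
- ctrl.move_l(position, rot=None, vel=150, threshold=None): straight line of the TCP; rot=None keeps the orientation; vel is the mean speed in mm/s. With threshold (N) it stops when the force on the tool has changed by that much, and returns True; else False.
- ctrl.set_joints(angles): joint-space move.
- ctrl.gripper_to(opening, force=None): finger opening in mm; force is the grip in N (None keeps the last); returns when the fingers have stopped.
- ctrl.hold(seconds).
- ctrl.solve_ik(position, orientation): joint angles nearest the present ones, or None.
- sensors.read_state(): the state.
- optics.grab_frame(name): name is "scene" or "side" or "wrist"; returns (picture, depth): 400x640x3 uint8, red, green, blue; 400x640 float32, mm along the optical axis (not along the pixel's ray), 0 where there is no reading.
- optics.camera_params(name): a dict with "mtx" (3x3 intrinsics, pixels), "k1" (the pictures are not rectified: a ray, as slopes to the right and down, at radius r is drawn at 1 + k1 r^2 times it, then the intrinsics apply), "R" (3x3) and "t" (3): a world point X has camera coordinates R X + t; the wrist camera has in their place "T_tool_cam" (4x4, takes a point from camera to tool coordinates, whose origin is the TCP and whose axes are the flange's). Camera axes: x right, y down, z forward; pixel columns grow to the right and rows downward; lengths in mm; the calibration is good to about 2 mm. A picture is of the moment at which its call begins: read the wrist's pose just before it. camera_params takes no time and is no camera call.
A pose or a line that the arm cannot do raises ctrl.MotionError and nothing moves.
- ctrl.finish_job(): hands the job in, once; it reports no verdict.
The state is a dict: "t": time; "q": joint angles; "qvel": joint speeds; "tau": joint torques, N m; "eef_pos": TCP position; "eef_rot": TCP orientation; "force": force on the tool from outside, world axes, zero at the start; "wrist_torque": the same for the moment, N m; "grip_width": finger opening in mm.
Only numpy, scipy, OpenCV 4.12 (cv2) and the standard library are available. Lean on these libraries where they do the work, as an engineer would, in place of code of your own. Each camera call takes 0.05 s, during which the arm holds its last target. There are 200 camera calls.

### The job

Put the steel die with the red band into the round nest of the open clamshell jig and let go of it, close the hinged lid down over it, then push the red-handled pin fully home through the lid's hole into the post below. The sprung die holds the lid slightly ajar, so finish while still pressing down, keeping the lid fully shut with the pin home: do not let go at the end. Leave the brass die, the blue pin and everything else on the bench alone.

Things in the scene. Friction and masses are not known exactly. Their poses are not given: they have to be found in the camera images.
- jig: fixed grey and aluminium clamshell jig, 70 mm wide (x), 180 mm long (y); origin on the table under the nest, z up. Along y: hinge at +80 mm, nest at 0, post (36 mm long, 50 mm tall) with an upright 15 mm through hole at -70 mm. Nest block 22 mm tall, 56 mm long; beside it (+x, -x) it is open, so fingers closing along x can hold a die in the nest. Hinge block 56 mm tall
- nest (a point): centre of the sprung black pad at the bottom of the nest, 17 mm above the table; the nest is a round recess 40 mm across and 5 mm deep down to the pad; the pad sinks up to 6 mm, about 4 N per mm after the first 4 N
- post_hole (a point): centre of the mouth of the post's 15 mm hole, on the post's top, 50 mm above the table; 2 mm chamfer
- lid_hinge (a point): middle of the hinge axis (along the jig's x), 52 mm above the table at the jig's y = +80 mm. The lid is an aluminium plate 70 mm wide, 10 mm thick, reaching 165 mm from the hinge, its underside in the plane of the axis; a red tab 36 mm wide reaches on to 191 mm
- lid (a joint): lid angle: 0 = shut, level over nest and post; 1.57 = upright; up to 1.95 = leaning back. The stiff hinge (0.22 N m) keeps the lid where it is left; 2 to 3 N at the tab moves it. Lowered onto a die in the nest it rests slightly ajar, at 0.03 to 0.07; 4 to 10 N of downward push at the pin hole then shuts it, and it rises again when let go
- lid_hole (a point): centre of the upper mouth of the lid's 15 mm pin hole, on the lid's outer face (its top when shut), 150 mm from the hinge; 2 mm chamfer; when shut it lies 62 mm above the table, over the post's hole
- lid_tab (a point): middle of the outer face (top when shut) of the red tab at the lid's free end, 178 mm from the hinge
- steel_die: bright steel cylinder with a red band round it, 36 mm across, 32 mm tall, about 0.22 kg, standing on the table; origin at the centre of its underside
- red_pin: upright in a hole of the white block: steel shank 12 mm across, 45 mm long, tapered tip; collar 25 mm across, 5 mm thick; round red grip 16 mm across, 36 mm tall (86 mm in all, 0.08 kg). Origin at the tip (lower end), z up along the pin. At first the collar rests on the block, tip 10 mm above the table. Pushed home in the shut jig the collar rests on the lid, tip 17 mm above the table
- pin_block: fixed white block, 150 mm (its x) by 50 mm, 55 mm tall, with two upright 15 mm holes 90 mm apart along its x, one for each pin; origin at the centre of its underside
- brass_die: plain brass die, same size as the steel one (36 mm across, 32 mm tall), origin at the centre of its underside; not wanted, leave alone
- blue_pin: spare pin with a blue grip, same size as the red one, standing in the other hole of the block; not wanted, leave alone
- amber_jar: amber jar, 60 mm across, 80 mm tall; leave alone
- white_bottle: white bottle, 56 mm across, 120 mm tall; leave alone
- sieve_bowl: white bowl, 130 mm across, 45 mm tall; leave alone
- brush: hand brush lying flat; leave alone
- spanner: steel spanner lying flat; leave alone
Not all that is in view belongs to the job. Of the things that look like the steel_die, take the one that is farthest to the robot's right at the start.

How it is judged:
By the outcome, as a careful person would: the job done as asked, in the order asked, and still so for the second after the job is handed in, while the arm keeps its last pose, push and grip.
It also fails if it takes over 72 s, if anything falls off the work surface, if the arm or the gripper's body presses on something with over 40 N, if the wrist force passes 120 N, or if a joint passes its speed limit or range.

## Working session

There is one attempt and no reset: what is moved stays moved. The work goes in short steps, each a Python script; the robot and the scene stay as the last script left them, time stands still between calls to the robot, and variables do not carry over. Pictures are saved under pics/ and viewed, about 8 in all and at most 12, crops included, and the job is handed in when it is done.

```bash
ls; mkdir -p pics
python3 - <<'E'
from plant import ctrl, sensors, optics
import cv2, numpy as np
for n in ("scene","side"):
    p,d=optics.grab_frame(n); np.savez(f"pics/{n}0.npz",p=p,d=d)
    cv2.imwrite(f"pics/{n}0.png",p[:,:,::-1])
    c=optics.camera_params(n); print(n,c, -np.array(c["R"]).T@np.array(c["t"]), (d>0).mean())
print(optics.camera_params("wrist"), ctrl.tcp_to_tips); print(sensors.read_state())
E
```

```text
pics
scene {'mtx': array([[503.00658675,   0.        , 323.25867939],
       [  0.        , 503.00658675, 202.52974342],
       [  0.        ,   0.        ,   1.        ]]), 'k1': -0.02430936647060133, 'R': array([[ 0.62479818,  0.78078081,  0.00292533],
       [ 0.6031312 , -0.48025291, -0.6368594 ],
       [-0.49584271,  0.39967295, -0.77097441]]), 't': array([-330.94006394, -328.03434001, 2012.21847323])} [1402.36234864 -703.37708628 1343.42530711] 0.99580078125
side {'mtx': array([[464.11971832,   0.        , 318.64199889],
       [  0.        , 464.11971832, 195.51541864],
       [  0.        ,   0.        ,   1.        ]]), 'k1': 0.03206910910988287, 'R': array([[ 0.97441144, -0.22376782,  0.02122037],
       [-0.09255958, -0.48549655, -0.86932492],
       [ 0.20482936,  0.845116  , -0.49378525]]), 't': array([-587.050654  ,   83.8890481 , 1226.32679455])} [  328.60587245 -1127.02360508   690.92635206] 0.99595703125
{'mtx': array([[341.37767763,   0.        , 316.89174814],
       [  0.        , 341.37767763, 196.63937867],
       [  0.        ,   0.        ,   1.        ]]), '
[... 478 characters left out ...]

        1.39354613e+00, -1.50490528e-01]), 'qvel': array([ 8.30039040e-04, -1.54713273e-03, -2.36519773e-03,  7.41176514e-04,
       -1.31064968e-06,  1.03704414e-04]), 'tau': array([-1.12272188e-03, -3.84099019e+01, -2.92544818e+01, -2.71222425e-04,
        5.00127077e-03,  5.57454840e-06]), 'eef_pos': array([126.24088805, 560.26581977, 233.71652767]), 'eef_rot': array([[-9.75508077e-01,  2.19962308e-01, -7.58087180e-04],
       [ 2.19963412e-01,  9.75506063e-01, -2.00452726e-03],
       [ 2.98598197e-04, -2.12218398e-03, -9.99997704e-01]]), 'force': array([0.9641118 , 0.84223165, 0.43783005]), 'wrist_torque': array([-0.019845  , -0.02211975, -0.00189794]), 'grip_width': 85.55349170520915}
```

View pics/scene0.png

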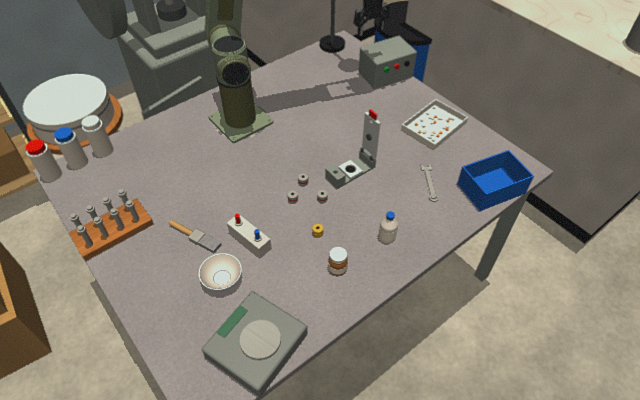

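View pics/side0.png

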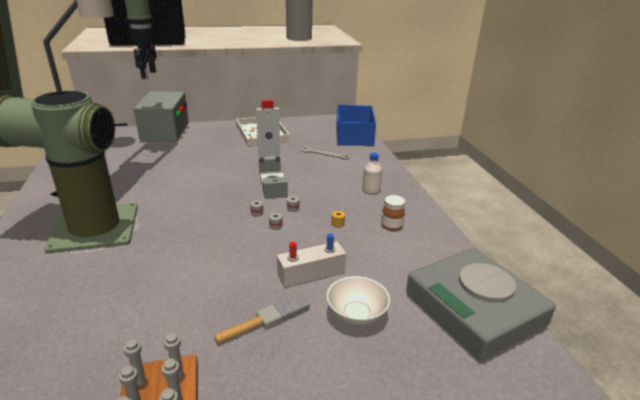

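The scene picture shows three banded dies at about (303,179), (292,196) and (322,196). The brass die is at (317,230), the red pin at (237,220), the blue pin at (257,236), and the jig runs from about (335,176) to (368,155) with its lid upright. The side picture agrees: dies at (257,207), (275,220) and (293,203), and the red pin at (293,250).

```bash
cat > h.py <<'E'
from plant import ctrl, sensors, optics
import cv2, numpy as np
def rays(name, uv, pose=None):
    """pixel(s) -> camera centre, world ray directions (camera z = 1)"""
    c=optics.camera_params(name); K=c["mtx"]; uv=np.atleast_2d(np.float64(uv))
    s=cv2.undistortPoints(uv[:,None],K,np.array([c["k1"],0,0,0,0.]))[:,0]
    d=np.c_[s,np.ones(len(s))]
    if name=="wrist":
        T=np.array(c["T_tool_cam"]); P,Rt=pose
        return P+Rt@T[:3,3], d@(Rt@T[:3,:3]).T
    R=np.array(c["R"]); return -R.T@c["t"], d@R
def on_plane(name, uv, z, pose=None):
    o,d=rays(name,uv,pose); return o+d*((z-o[2])/d[:,2])[:,None]
def by_depth(name, uv, dep, pose=None):
    o,d=rays(name,uv,pose); uv=np.atleast_2d(np.int32(np.round(uv)))
    return o+d*dep[uv[:,1],uv[:,0]][:,None]
def proj(name, X, pose=None):
    c=optics.camera_params(name); X=np.atleast_2d(np.float64(X))
    if name=="wrist":
        T=np.array(c["T_tool_cam"]); P,Rt=pose
        Y=((X-P)@Rt-T[:3,3])@T[:3,:3]
    else: Y=X@np.array(c["R"]).T+c["t"]
    return cv2.projectPoints(Y,np.zeros(3),np.zeros(3),c["mtx"],np.array([c["k1"],0,0,0,0.]))[0][:,0]
def wrist(tag=None):
    s=sensors.read_state(); pose=(s["eef_pos"],s["eef_rot"]); p,d=optics.grab_frame("wrist")
    if tag: cv2.imwrite(f"pics/{tag}.png",p[:,:,::-1])
    return p,d,pose
def down(a):
    """tool down, jaw axis (tool y) at angle a from world x"""
    y=np.array([np.cos(a),np.sin(a),0]); z=np.array([0,0,-1.]); return np.c_[np.cross(y,z),y,z]
E
python3 - <<'E'
from h import *
np.set_printoptions(precision=1,suppress=True)
uv={"scene":dict(dA=(303,177),dB=(292,194),dC=(322,194),brass=(317,227),red=(237,217),blue=(257,233),tab=(373,114)),
"side":dict(dA=(257,204),dB=(275,217),dC=(293,200),brass=(338,215),red=(293,245),blue=(330,238),tab=(267,104))}
z=dict(dA=32,dB=32,dC=32,brass=32,red=94,blue=94,tab=200)
for n in uv:
    d=np.load(f"pics/{n}0.npz")["d"]
    for k,v in uv[n].items(): print(n,k,on_plane(n,v,z[k])[0],by_depth(n,v,d)[0])
for n in uv:
    f=np.load(f"pics/{n}0.npz"); vv,uu=np.mgrid[0:400,0:640]; uvs=np.c_[uu.ravel(),vv.ravel()]
    X=by_depth(n,uvs,f["d"]); c=f["p"].reshape(-1,3)
    box=(320,100,400,195) if n=="scene" else (250,95,295,200)
    m=(uvs[:,0]>box[0])&(uvs[:,0]<box[2])&(uvs[:,1]>box[1])&(uvs[:,1]<box[3])&(X[:,2]>12)&(X[:,2]<300)
    Y=X[m]
    for lo,hi in((12,30),(40,58),(60,90),(90,200),(200,300)):
        q=Y[(Y[:,2]>lo)&(Y[:,2]<hi)]; 
        if len(q)>3:print(n,lo,len(q),q.mean(0),cv2.minAreaRect(np.float32(q[:,:2])))
E
```

```text
scene dA [423.1  -6.4  32. ] [425.   -7.8  34.5]
scene dB [462.5 -83.7  32. ] [466.4 -86.2  37.4]
scene dC [526.6  -3.2  32. ] [529.4  -5.5  36.2]
scene brass [ 626.8 -103.9   32. ] [ 627.2 -104.2   32.6]
scene red [ 475.8 -305.    94. ] [ 479.  -306.3   98.3]
scene blue [ 566.9 -290.5   94. ] [ 570.  -292.1   98.8]
scene tab [464.2 271.8 200. ] [494.  240.8 236.3]
side dA [423.5 -13.6  32. ] [423.5 -13.   31.6]
side dB [462.5 -89.9  32. ] [463.  -86.5  29.8]
side dC [525.1 -10.7  32. ] [524.8 -12.2  32.9]
side brass [ 629.3 -112.1   32. ] [ 630.1 -109.3   30.2]
side red [ 472.  -308.5   94. ] [ 471.6 -311.1   95.9]
side blue [ 558.1 -298.3   94. ] [ 558.  -298.6   94.2]
side tab [502.  331.4 200. ] [490.2 231.9 233.5]
scene 12 465 [490.9 163.   20.3] ((432.5399475097656, 260.405029296875), (222.20237731933594, 501.4768981933594), 41.50835418701172)
scene 40 275 [491.5 132.   49.6] ((489.75836181640625, 156.1396942138672), (181.0237579345703, 76.27984619140625), 88.62852478027344)
scene 60 100 [495.2 237.3  73.9] ((510.57330322265625, 176.26373291015625), (72.42328643798828, 156.3865
[... 267 characters left out ...]
026870727539062), 1.0268616676330566)
side 12 473 [500.8 258.9  21. ] ((516.27880859375, 374.3239440917969), (627.1793212890625, 141.9582977294922), 84.23957061767578)
side 40 347 [488.5 140.   48.3] ((488.6830139160156, 150.94065856933594), (181.29261779785156, 71.85054016113281), 88.60348510742188)
side 60 185 [490.3 236.8  74.6] ((490.40838623046875, 235.22315979003906), (17.5001163482666, 68.81299591064453), 89.85554504394531)
side 90 745 [491.  236.3 145.6] ((490.7234191894531, 235.4961700439453), (22.864561080932617, 70.43439483642578), 84.39707946777344)
side 200 229 [490.4 237.4 219.4] ((490.13720703125, 237.84832763671875), (68.51081085205078, 17.99325942993164), 3.0369274616241455)
```

Run:
```python
from h import *
np.set_printoptions(precision=1,suppress=True)
ctrl.move_ptp([290,250,330],down(1.57))
ctrl.move_ptp([430,110,210],down(1.57))
p,d,po=wrist("jig1"); np.savez("pics/jig1.npz",p=p,d=d,P=po[0],R=po[1])
ctrl.move_ptp([463,-86,150],down(2.5))
p,d,po=wrist("die1"); np.savez("pics/die1.npz",p=p,d=d,P=po[0],R=po[1])
s=sensors.read_state(); print(s["t"],s["q"],s["eef_pos"])
a=cv2.imread("pics/jig1.png"); b=cv2.imread("pics/die1.png")
cv2.imwrite("pics/v3.png",cv2.resize(np.vstack([a,b]),(480,600)))
```

```text
Traceback (most recent call last):
plant.MotionError: the arm cannot take that pose within its joint ranges
```

Run:
```python
from h import *
np.set_printoptions(precision=2,suppress=True)
s=sensors.read_state();print(s["t"],s["q"],s["eef_pos"])
for P in ([463,-86,150],[463,-86,25],[490,155,100],[490,155,40],[490,270,240],[490,55,90],[473,-307,80]):
    print(P,[a for a in np.arange(-3.1,3.2,.2) .round(1) if ctrl.solve_ik(P,down(a)) is not None])
print(ctrl.solve_ik([463,-86,150],down(1.57)))
```

```text
2.4417 [ 0.06 -0.06  1.88  0.    1.32 -1.51] [430.17 111.18 210.89]
[463, -86, 150] [np.float64(-3.1), np.float64(-2.9), np.float64(-2.7), np.float64(-2.5), np.float64(-2.3), np.float64(-2.1), np.float64(-1.9), np.float64(-1.7), np.float64(-1.5), np.float64(-1.3), np.float64(-1.1), np.float64(-0.9), np.float64(-0.7), np.float64(-0.5), np.float64(-0.3), np.float64(-0.1), np.float64(0.1), np.float64(0.3), np.float64(0.5), np.float64(0.7), np.float64(0.9), np.float64(1.1), np.float64(1.3), np.float64(1.5), np.float64(1.7), np.float64(1.9), np.float64(2.1), np.float64(2.3), np.float64(3.1)]
[463, -86, 25] [np.float64(-3.1), np.float64(-2.9), np.float64(-2.7), np.float64(-2.5), np.float64(-2.3), np.float64(-2.1), np.float64(-1.9), np.float64(-1.7), np.float64(-1.5), np.float64(-1.3), np.float64(-1.1), np.float64(-0.9), np.float64(-0.7), np.float64(-0.5), np.float64(-0.3), np.float64(-0.1), np.float64(0.1), np.float64(0.3), np.float64(0.5), np.float64(0.7), np.float64(0.9), np.float64(1.1), np.float64(1.3), np.float64(1.5), np.float64(1.7), np.float64(1.9), np.float64(2.1), np.float64(2.3)
[... 1886 characters left out ...]
 np.float64(1.1), np.float64(1.3), np.float64(1.5), np.float64(1.7), np.float64(1.9), np.float64(2.1), np.float64(2.3), np.float64(2.5), np.float64(2.7)]
[473, -307, 80] [np.float64(-3.1), np.float64(-2.9), np.float64(-2.7), np.float64(-2.5), np.float64(-2.3), np.float64(-2.1), np.float64(-1.9), np.float64(-1.7), np.float64(-1.5), np.float64(-1.3), np.float64(-1.1), np.float64(-0.9), np.float64(-0.7), np.float64(-0.5), np.float64(-0.3), np.float64(-0.1), np.float64(0.1), np.float64(0.3), np.float64(0.5), np.float64(0.7), np.float64(0.9), np.float64(1.1), np.float64(1.3), np.float64(1.5), np.float64(1.7), np.float64(1.9), np.float64(2.9), np.float64(3.1)]
[-0.37  0.08  1.88 -0.    1.19 -1.94]
```

Run:
```python
from h import *
np.set_printoptions(precision=1,suppress=True)
ctrl.move_ptp([463,-86,150],down(2.2))
p,d,po=wrist("die1"); np.savez("pics/die1.npz",p=p,d=d,P=po[0],R=po[1])
s=sensors.read_state(); print(s["t"],s["q"],s["eef_pos"])
a=cv2.imread("pics/jig1.png"); b=cv2.imread("pics/die1.png")
cv2.imwrite("pics/v3.png",cv2.resize(np.vstack([a,b]),(480,600)))
```

```text
3.4833 [-0.4  0.1  1.9  0.   1.2 -2.6] [463.5 -84.9 150.7]
```

View pics/v3.png

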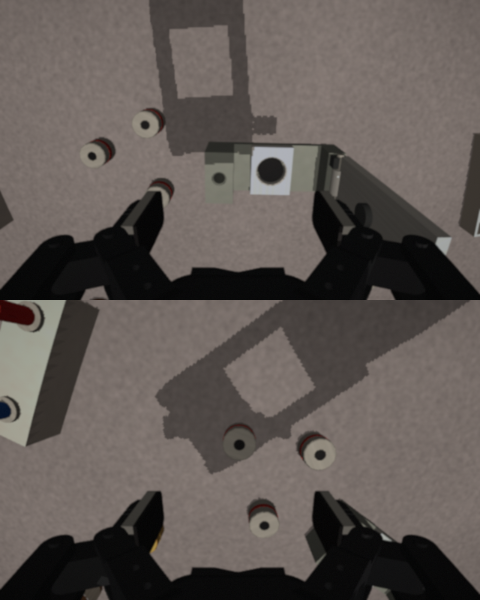

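The top half of this picture (jig view, full-size pixels) shows the nest disc at about (361,228), the post hole at (292,238) and the lid upright on the right. The bottom half shows three dies at about (320,187), (424,204) and (351,297), with the pin block at upper left.

```bash
cat >> h.py <<'E'
def blob(gray, uv, r, thr):
    """centroid of the dark blob nearest uv within window r"""
    u,v=map(int,uv); w=gray[v-r:v+r+1,u-r:u+r+1]
    n,l,st,c=cv2.connectedComponentsWithStats(np.uint8(w<thr))
    k=1+np.argmin(np.hypot(*(c[1:]-r).T)+ (st[1:,4]<6)*1e3)
    return c[k]+[u-r,v-r], st[k,4], st[k,2:4]
E
python3 - <<'E'
from h import *
np.set_printoptions(precision=1,suppress=True)
f=np.load("pics/die1.npz"); po=(f["P"],f["R"]); g=cv2.cvtColor(f["p"],cv2.COLOR_RGB2GRAY)
for n,X in dict(A=(423,-9,32),B=(463,-86,32),C=(526,-6,32),red=(474,-307,94)).items(): print(n,proj("wrist",X,po))
for uv in ((320,187),(424,204),(351,297)):
    u,v=uv
    print(uv,g[v-14:v+15:2,u-14:u+15:2] if uv==(320,187) else "")
    print(by_depth("wrist",[uv],f["d"],po), on_plane("wrist",[(uv[0]+5,uv[1])],32,po))
f=np.load("pics/jig1.npz"); po=(f["P"],f["R"]); g=cv2.cvtColor(f["p"],cv2.COLOR_RGB2GRAY)
for uv,z,r,t in (((361,228),21,30,90),((292,238),50,14,60)):
    c,a,w=blob(g,uv,r,t); print("jig",c,a,w,on_plane("wrist",c,z,po))
print(by_depth("wrist",[(340,205),(390,205),(340,255),(390,255),(361,228),(280,250)],f["d"],po))
E
```

```text
A [[422.4 206.5]]
B [[315.  190.7]]
C [[346.8 299.1]]
red [[-18.9  11.5]]
(320, 187) [[51 62 73 80 83 83 83 83 82 80 75 68 59 47 39]
 [73 80 83 83 84 83 83 84 84 84 84 82 78 65 47]
 [85 86 85 85 84 83 83 82 83 83 84 84 84 80 66]
 [86 85 85 84 84 85 84 84 82 82 83 83 83 84 80]
 [86 87 85 85 85 84 85 85 84 83 82 82 81 83 82]
 [87 86 86 86 86 85 85 84 84 85 83 84 83 82 83]
 [87 86 87 87 85 77 69 73 79 84 84 84 84 83 83]
 [85 85 86 83 60 33 21 24 41 69 84 84 84 84 84]
 [84 84 84 63 23 14 12 14 15 32 74 84 84 84 84]
 [83 83 79 43 13 15 15 13 13 16 59 85 86 86 84]
 [84 83 78 37 13 14 14 15 12 14 50 82 86 86 86]
 [83 83 79 45 14 11 14 12 13 16 61 83 84 83 84]
 [83 83 82 65 28 14 11 12 15 41 75 82 83 83 83]
 [83 83 83 80 66 43 30 34 51 73 82 82 82 82 82]
 [84 83 83 82 83 79 75 76 80 82 82 83 82 82 81]]
[[458.1 -84.7  32.7]] [[456.  -81.5  32. ]]
(424, 204) 
[[420.7  -9.3  32. ]] [[418.3  -6.1  32. ]]
(351, 297) 
[[522.3  -4.3  31.9]] [[519.7  -0.8  32. ]]
jig [361.2 227.5] 993 [37 35] [[488.4 157.9  21. ]]
jig [291.7 237. ] 149 [14 13] [[486.4  88.2  50. ]]
[[464.2 135.6  20. ]
 [463.5 186.   22.3]
 [518.6 136.5  23.2]
 [530.7 195.   -0.8]
 [490.9 158.4  16.1]
 [499.9  76.6  50.1]]
```

Run:
```python
from h import *
np.set_printoptions(precision=2,suppress=True)
def meas(X):
    p,d,po=wrist(); g=cv2.cvtColor(p,cv2.COLOR_RGB2GRAY)
    c,a,w=blob(g,proj("wrist",X,po)[0],22,50); Y=on_plane("wrist",c,32,po)[0]
    print(c,a,w,Y); return Y,po
Y1,p1=meas((460,-85,32))
ctrl.move_ptp([461,-86,150],down(2.2-np.pi))
Y2,p2=meas((460,-85,32))
m=(Y1+Y2)/2; print("mean",m,"bias tool",p1[1].T@(Y1-m),p2[1].T@(Y2-m))
print(sensors.read_state()["t"])
```

```text
[318.5  192.71] 158 [14 14] [462.69 -82.67  32.  ]
[316.25 187.36] 154 [14 14] [462.79 -82.64  32.  ]
mean [462.74 -82.65  32.  ] bias tool [ 0.05  0.02 -0.  ] [0.05 0.02 0.  ]
6.2333
```

Run:
```python
from h import *
np.set_printoptions(precision=2,suppress=True)
R=down(2.2-np.pi); x,y=462.7,-82.7
ctrl.gripper_to(56)
ctrl.move_l([x,y,60],R,150); ctrl.move_l([x,y,31],R,60)
s=sensors.read_state(); print(s["eef_pos"],s["force"])
ctrl.gripper_to(30,40); s=sensors.read_state(); print(s["eef_pos"],s["grip_width"])
ctrl.move_l([x,y,120],R,150); f0=sensors.read_state(); print(f0["grip_width"],f0["force"])
R=down(-2.5); N=np.array([488.4,157.9])
ctrl.move_ptp([*N,120],R); ctrl.move_l([*N,62],R,120)
s=sensors.read_state(); print("above",s["eef_pos"],s["force"])
r=ctrl.move_l([*N,45],R,25,threshold=5)
s=sensors.read_state(); print(r,s["eef_pos"],s["force"],s["grip_width"],s["t"])
wrist("nest")
```

```text
[462.51 -82.63  30.68] [-0.27  0.06 -0.54]
[463.3  -83.01  31.79] 32.83611922035273
32.66248009124954 [-0.69  0.65 -2.67]
above [488.82 157.8   62.24] [ 1.39 -0.02 -1.74]
True [488.56 157.96  47.59] [-0.67 -0.68  5.82] 32.38253039340019 12.125
```

View pics/nest.png

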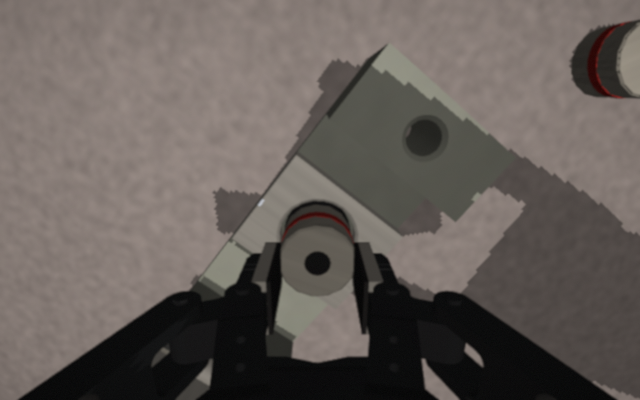

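The picture shows the die standing inside the nest recess, its top hole at (317,263) and a dark rim crescent at (317,205). The contact height puts the underside at about 16.5 mm, so it is on the pad. The post hole is at (425,138).

```bash
cat > lid.py <<'E'
from h import *
np.set_printoptions(precision=2,suppress=True)
s=sensors.read_state(); po=(s["eef_pos"],s["eef_rot"])
c,a,w=blob(cv2.cvtColor(cv2.imread("pics/nest.png"),cv2.COLOR_BGR2GRAY),(425,138),34,60)
H=on_plane("wrist",c,50,po)[0,:2]; print("post hole",c,a,w,H)
N=np.array([488.4,157.9]); yj=(N-H)/np.linalg.norm(N-H); yj=np.array([*yj,0]); u=-yj; k=np.array([0,0,1.])
print("yaw",np.arctan2(-yj[0],yj[1]),"dist",np.linalg.norm(N-H))
hinge=np.array([*N,52])+80*yj
ctrl.gripper_to(56); ctrl.move_l([*N,115],None,150)
s=sensors.read_state(); print(s["grip_width"],s["force"]); 
p,d,po=wrist("rel")
ctrl.move_l([*N,300],None,250)
R=down(-np.pi/2)
st=hinge+yj*70; st[2]=305; ctrl.move_ptp(st,R); ctrl.gripper_to(0,30)
st[2]=52+174+25; ctrl.move_l(st,R,150)
e=st-yj*70; r=ctrl.move_l(e,R,50,threshold=2.5)
s=sensors.read_state(); print("touch",r,s["eef_pos"],(s["eef_pos"]-hinge)@yj,s["force"],s["t"],s["grip_width"])
np.savez("jig.npz",N=N,H=H,yj=yj,hinge=hinge)
E
python3 lid.py
```

```text
post hole [424.27 136.24] 1112 [37 40] [487.51  87.13]
yaw -0.01264046229710115 dist 70.78063795717885
55.497546929239284 [-0.7   0.1  -0.88]
touch False [489.38 238.15 250.98] 0.2516447516720621 [-0.84  0.16 -0.63] 17.375 -0.009170803006312797
```

Run:
```python
from h import *
a,d=optics.grab_frame("side"); cv2.imwrite("pics/s2.png",cv2.resize(a[60:260,180:380,::-1],(600,600)))
np.set_printoptions(precision=1,suppress=True)
vv,uu=np.mgrid[95:165,245:290]; X=by_depth("side",np.c_[uu.ravel(),vv.ravel()],d)
for z in (80,110,140,170,200,230): q=X[(abs(X[:,2]-z)<8)&(X[:,1]<262)&(abs(X[:,0]-490)<30)&(X[:,1]>60)]; print(z,len(q),np.median(q,0) if len(q) else "")
print(sensors.read_state()["force"])
```

```text
80 87 [489.5 236.4  80.4]
110 87 [489.8 237.2 109.9]
140 94 [490.1 235.8 140.3]
170 95 [491.7 236.4 169.4]
200 84 [488.3 236.7 199.1]
230 57 [490.7 237.9 230.5]
[-0.1  0.1  0.5]
```

View pics/s2.png

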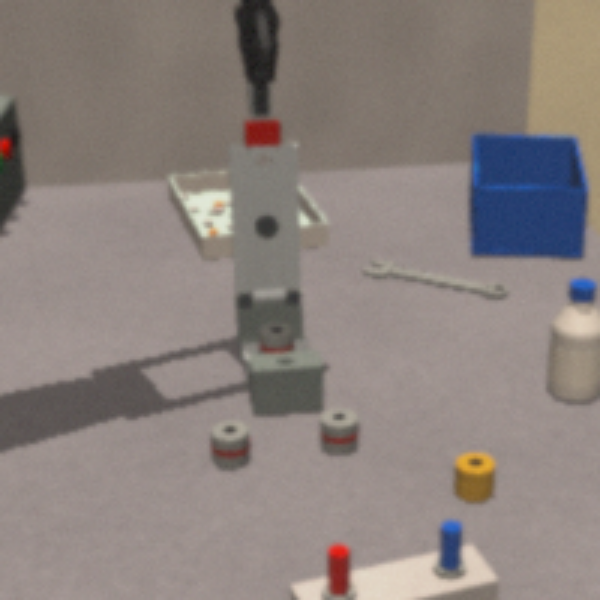

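The crop shows the lid still upright with the fingers just at or above the red tab, at crop pixel (262,115). The die is standing in the nest. I'll check where the fingertips really are.

Run:
```python
from h import *
np.set_printoptions(precision=1,suppress=True)
s=sensors.read_state(); print(s["eef_pos"],s["eef_rot"],ctrl.tcp_to_tips)
P=s["eef_pos"]
print(proj("side",[P+[0,0,dz] for dz in (0,-8,-25)]))
a,d=optics.grab_frame("side")
X=by_depth("side",[(267,v) for v in range(84,112,2)],d)
for v,x,c in zip(range(84,112,2),X,a[84:112:2,267]): print(v,x,c)
a,d=optics.grab_frame("scene"); print(proj("scene",[P+[0,0,dz] for dz in (0,-8,-25)]))
cv2.imwrite("pics/sc2.png",cv2.resize(a[60:200,310:450,::-1],(560,560)))
```

```text
[489.4 238.2 251. ] [[ 1.  0. -0.]
 [ 0. -1.  0.]
 [-0. -0. -1.]] 25.0
[[266.3  97.7]
 [266.4 100.3]
 [266.6 105.8]]
84 [489.8 211.1 300.6] [42 40 41]
86 [489.  206.3 296.1] [36 31 33]
88 [490.7 222.  285.5] [35 31 33]
90 [491.2 228.1 277.7] [46 44 45]
92 [490.6 224.2 272.8] [43 40 40]
94 [490.4 224.9 266.6] [42 42 43]
96 [490.9 230.3 258.7] [42 39 40]
98 [490.1 225.7 254.1] [78 72 67]
100 [491.3 237.6 244.1] [128  57  56]
102 [491.2 238.9 237.4] [134  31  30]
104 [491.5 242.7 229.9] [132  34  26]
106 [490.3 234.8 226.3] [131  29  25]
108 [489.9 233.6 220.4] [130  74  71]
110 [489.9 234.9 213.6] [127 124 118]
[[371.8 110.2]
 [371.6 112.1]
 [371.2 116. ]]
```

View pics/sc2.png

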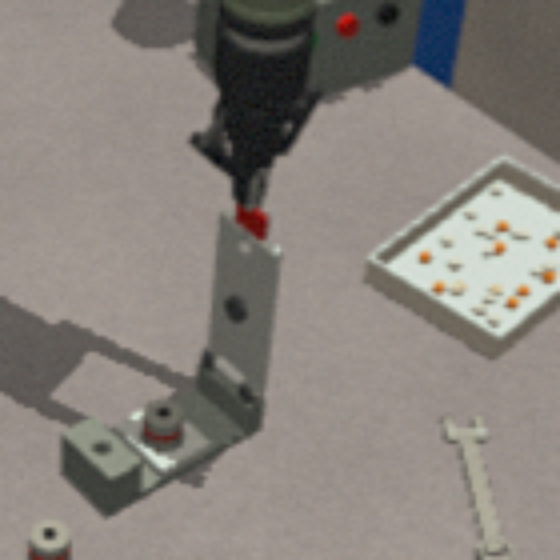

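Run:
```python
from h import *
np.set_printoptions(precision=1,suppress=True)
p,d,po=wrist("w3"); 
cv2.imwrite("pics/w3c.png",p[120:400,160:480,::-1])
print(proj("wrist",[po[0]+[0,0,dz] for dz in (0,-6,-25)],po), d[380:400:4,300:340:8], d[250:390:10,317])
```

```text
[[318.4 261.4]
 [318.4 255.4]
 [318.3 239. ]] [[75.6 76.3 76.7 76.6 76.6]
 [76.  75.2 75.2 76.1 76. ]
 [74.1 75.1 73.9 73.4 75.3]
 [73.1 72.8 73.5 73.1 73.3]
 [71.5 71.2 72.2 71.7 72.3]] [141.3 133.5 125.3   0.  118.9 119.6 120.9 122.  124.5 464.9 471.6 476.2
  78.6  76.7]
```

View pics/w3c.png

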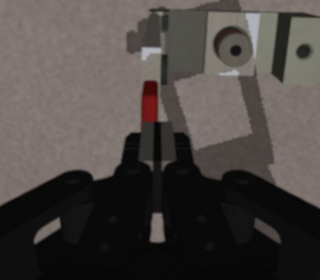

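The wrist crop shows the closed jaws at about (157,150), with the red tab at (150,100) under or beside them. I'll turn the depth column into tool coordinates.

Run:
```python
from h import *
np.set_printoptions(precision=1,suppress=True)
p,d,po=wrist()
for u in (303,310,324,331):
    vs=list(range(196,290,6)); X=by_depth("wrist",[(u,v) for v in vs],d,po); L=(X-po[0])@po[1]
    print(u); [print(v,d[v,u],"tool",l,"world",x,p[v,u]) for v,l,x in zip(vs,L,X)]
```

```text
303
196 180.53964 tool [20.6 -8.1 34.3] world [509.9 246.2 216.7] [127 122 114]
202 178.44931 tool [18.2 -8.  31.4] world [507.5 246.1 219.6] [103  90  84]
208 168.65086 tool [18.3 -7.6 21.2] world [507.6 245.7 229.8] [74 49 45]
214 158.55302 tool [18.8 -7.2 10.8] world [508.2 245.3 240.1] [65 22 20]
220 157.16765 tool [16.6 -7.1  8.7] world [506.  245.2 242.2] [100  22  20]
226 158.88939 tool [13.3 -7.2  9.5] world [502.7 245.3 241.4] [100  21  19]
232 158.90373 tool [10.6 -7.2  8.8] world [500.  245.3 242.2] [101  23  21]
238 159.9281 tool [ 7.6 -7.2  8.9] world [496.9 245.3 242.1] [101  19  18]
244 147.96222 tool [ 9.9 -6.7 -2.9] world [499.2 244.8 253.9] [56 48 44]
250 140.39177 tool [ 10.7  -6.4 -10.6] world [500.  244.5 261.5] [53 50 47]
256 135.81665 tool [ 10.4  -6.2 -15.4] world [499.7 244.3 266.4] [52 50 46]
262 132.49246 tool [  9.6  -6.1 -19.1] world [499.  244.2 270.1] [52 50 47]
268 126.789566 tool [ 10.2  -5.9 -24.9] world [499.5 244.  275.9] [52 50 47]
274 123.36729 tool [  9.7  -5.7 -28.6] world [499.1 243.8 279.6] [52 50 47]
280 118.39149 tool [ 10.2  -5.5 -33.6] wo
[... 3044 characters left out ...]
21.5  -0.7] [78 72 68]
238 423.04254 tool [-98.3  16.7 251.9] world [391.1 221.4  -1. ] [80 73 70]
244 146.75087 tool [10.4  5.4 -4. ] world [499.8 232.7 255. ] [57 54 51]
250 141.80917 tool [10.   5.2 -9.3] world [499.4 232.9 260.2] [53 51 48]
256 137.30283 tool [  9.7   5.  -14.1] world [499.1 233.1 265. ] [52 50 46]
262 132.4718 tool [  9.6   4.8 -19.1] world [499.  233.3 270.1] [52 50 47]
268 127.20789 tool [  9.9   4.6 -24.5] world [499.3 233.5 275.5] [52 49 47]
274 122.43707 tool [ 10.2   4.4 -29.4] world [499.6 233.7 280.4] [52 50 47]
280 118.704414 tool [ 10.    4.2 -33.4] world [499.4 233.9 284.3] [61 58 54]
286 113.30372 tool [ 10.9   4.  -38.7] world [500.3 234.1 289.7] [10 10  9]
```

The cameras put the closed tips at about the TCP level (tool z near 0), against a stated 25 mm. I'll measure tip reach directly at several openings, clear of the lid.

Run:
```python
from h import *
np.set_printoptions(precision=1,suppress=True)
j=np.load("jig.npz"); P=j["hinge"]+80*j["yj"]; P[2]=251
ctrl.move_l(P,None,250)
vv,uu=np.mgrid[150:400:1,150:490:1]; uv=np.c_[uu.ravel(),vv.ravel()]
for w in (0,16,36):
    ctrl.gripper_to(w); p,d,po=wrist(f"g{w}")
    L=(by_depth("wrist",uv,d,po)-po[0])@po[1]; m=(abs(L[:,0])<16)&(abs(L[:,1])<55)&(abs(L[:,2])<45)&(d[uv[:,1],uv[:,0]]>0)
    q=L[m]; r=q[np.argsort(-q[:,2])[:400:40]]; print(w,sensors.read_state()["grip_width"],len(q)); print(r)
print(sensors.read_state()["t"])
a,d=optics.grab_frame("side"); cv2.imwrite("pics/t.png",np.hstack([cv2.resize(a[70:130,237:297,::-1],(400,400)),cv2.imread("pics/g36.png")]))
```

```text
0 0.022447413291730733 4993
[[ 9.4 -6.4  1.3]
 [10.  -2.4 -1.1]
 [ 5.8 10.8 -2.3]
 [10.  -2.8 -3.1]
 [ 9.9 -1.1 -3.9]
 [ 9.8  3.6 -4.7]
 [ 5.8  8.8 -5.4]
 [ 9.9  1.5 -6.1]
 [ 9.7 -6.2 -6.6]
 [10.1 -4.9 -7.4]]
16 15.89917848856176 5536
[[  4.3  -8.9   4.8]
 [ -8.2   7.2   1.3]
 [ -8.5   7.2   0.1]
 [ 10.  -14.3  -1.1]
 [  5.8 -17.3  -2.4]
 [ 10.   10.2  -3.2]
 [ 10.3   8.4  -3.7]
 [  5.8  18.   -4.4]
 [  6.6  14.9  -5. ]
 [ 10.2  -9.2  -5.7]]
36 35.74583927302059 5813
[[  1.5  17.3   3.3]
 [  8.8  17.1   0.6]
 [  6.4 -18.8  -0.7]
 [ 10.1  19.1  -1.4]
 [  9.7  18.9  -2.6]
 [ 10.  -22.8  -3.2]
 [  5.5  26.8  -3.8]
 [ -6.   17.1  -4.2]
 [ -8.2  17.2  -4.8]
 [-10.   17.2  -5.3]]
19.0917
```

```bash
cat > arc.py <<'E'
from h import *
np.set_printoptions(precision=2,suppress=True)
j=np.load("jig.npz"); hinge,yj=j["hinge"],j["yj"]; u=-yj; k=np.array([0,0,1.]); h=9
R=down(-np.pi/2)
ctrl.gripper_to(0,30)
st=hinge+80*yj; st[2]=228; ctrl.move_l(st,R,200)
r=ctrl.move_l(st-66*yj,R,60,threshold=2)
s=sensors.read_state(); print("touch",r,(s["eef_pos"]-hinge)@yj,s["force"],s["t"])
if r:
    for th in (1.35,1.1,.85,.6,.4,.25,.15):
        P=hinge+174*(np.cos(th)*u+np.sin(th)*k)+10*(np.cos(th)*k-np.sin(th)*u)-h*u+1*k
        ctrl.move_l(P,R,150); s=sensors.read_state(); print(th,s["force"],s["eef_pos"])
    th=-0.01; P=hinge+174*(np.cos(th)*u+np.sin(th)*k)+10*(np.cos(th)*k-np.sin(th)*u)-h*u+1*k
    r=ctrl.move_l(P,R,40,threshold=9)
    s=sensors.read_state(); print("down",r,s["force"],s["eef_pos"],s["t"])
E
python3 arc.py
```

```text
touch False 14.023280721142156 [ 1.1   1.52 -0.67] 21.0917
```

```bash
sed -i 's/^ctrl.gripper_to(0,30)/r=1/; /^st=/d; /^r=ctrl.move_l(st/d' arc.py; python3 arc.py
python3 - <<'E'
from h import *
a,d=optics.grab_frame("side"); cv2.imwrite("pics/s3.png",cv2.resize(a[70:230,210:330,::-1],(450,600)))
E
```

```text
touch 1 14.023280721142156 [ 1.1   1.52 -0.67] 21.0917
1.35 [-0.57  0.58  0.41] [489.22 218.42 224.91]
1.1 [ 0.12 -0.53  0.42] [488.71 177.22 212.65]
0.85 [-0.53  0.42  0.36] [488.14 139.95 190.33]
0.6 [-0.13 -0.29  0.43] [487.79 109.3  159.58]
0.4 [-0.3   0.13 -0.7 ] [487.55  90.93 130.19]
0.25 [-0.19  0.25 -0.05] [487.28  81.14 105.92]
0.15 [ 0.65  0.16 -0.16] [487.06  76.66  89.08]
down True [-2.58 -0.68  6.99] [488.05  73.67  65.62] 24.3667
```

View pics/s3.png

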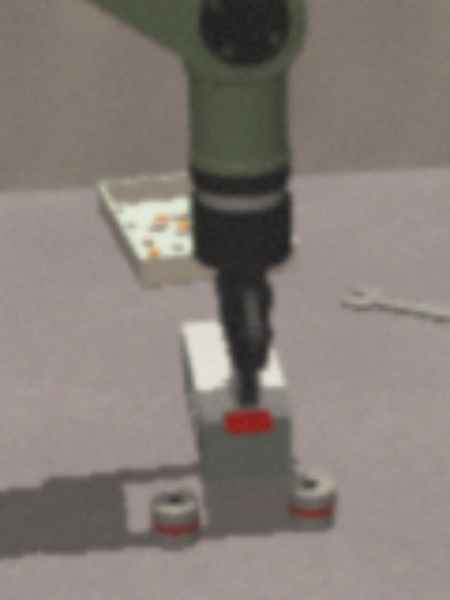

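The lid is down over the die, with the red tab at crop (248,421) and the jig closed. Next I'll lift clear, measure the lid hole, and measure the red pin.

Run:
```python
from h import *
np.set_printoptions(precision=2,suppress=True)
R=down(-np.pi/2); s=sensors.read_state(); P=s["eef_pos"].copy()
P[2]=120; ctrl.move_l(P,R,150); ctrl.move_l([487,87,185],R,200)
p,d,po=wrist("hole"); g=cv2.cvtColor(p,cv2.COLOR_RGB2GRAY)
vv,uu=np.mgrid[0:400,0:640]; uv=np.c_[uu.ravel(),vv.ravel()]
X=by_depth("wrist",uv,d,po); m=(abs(X[:,0]-487)<30)&(X[:,1]>78)&(X[:,1]<200)&(X[:,2]>55)&(X[:,2]<85)
c=np.polyfit(X[m,1],X[m,2],1); zh=np.polyval(c,88); print("lid slope",c,"z at hole",zh)
q=proj("wrist",[487,88,zh],po)[0]; print(q)
for t in (40,60,80):
    b=blob(g,q,24,t); print(t,b,on_plane("wrist",b[0],zh,po))
ctrl.gripper_to(45)
ctrl.move_ptp([474,-306,215],R)
p,d,po=wrist("pin"); np.savez("pics/pin.npz",p=p,d=d,P=po[0],R=po[1])
X=by_depth("wrist",uv,d,po); c=p.reshape(-1,3).astype(int)
red=(c[:,0]>60)&(c[:,0]>2.5*c[:,1])&(abs(X[:,0]-474)<40)&(abs(X[:,1]+306)<40)
for z in (70,80,91): m=red&(X[:,2]>z)&(X[:,2]<105); print(z,m.sum(),X[m].mean(0),np.ptp(X[m],0))
print(sensors.read_state()["t"])
a=cv2.imread("pics/hole.png"); b=cv2.imread("pics/pin.png")
cv2.imwrite("pics/v9.png",cv2.resize(np.vstack([a,b]),(480,600)))
```

```text
lid slope [-0.04 70.57] z at hole 67.32739320559064
[316.47 190.18]
40 (array([316.72, 187.09]), np.int32(101), array([14,  9], dtype=int32)) [[489.48  87.8   67.33]]
60 (array([316.82, 188.54]), np.int32(198), array([17, 16], dtype=int32)) [[488.32  87.73  67.33]]
80 (array([316.61, 189.67]), np.int32(296), array([20, 19], dtype=int32)) [[487.41  87.89  67.33]]
70 269 [ 472.06 -302.62   95.37] [14.35 12.76 12.72]
80 269 [ 472.06 -302.62   95.37] [14.35 12.76 12.72]
91 265 [ 472.   -302.56   95.46] [14.35 12.66  6.45]
27.4833
```

View pics/v9.png

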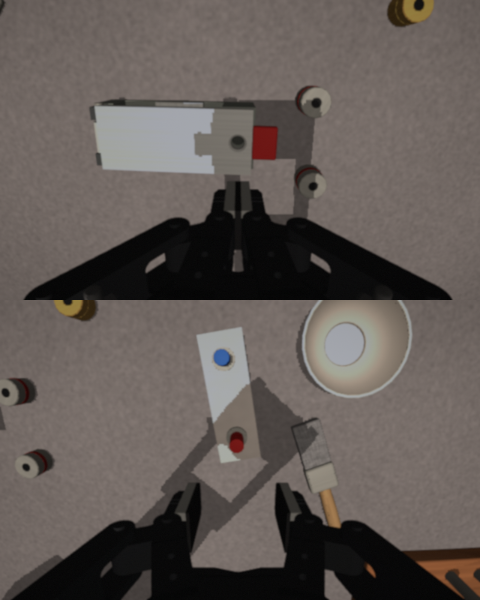

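The top half shows the closed lid with its hole at full-size (317,189). The bottom half shows the red pin at about (315,185) and the blue pin at (295,77) in the block, with clear space for fingers either side of the red one.

Run:
```python
from h import *
np.set_printoptions(precision=2,suppress=True)
R=down(-np.pi/2); x,y=472.0,-302.6
ctrl.move_l([x,y,110],R,200); r=ctrl.move_l([x,y,66],R,60,threshold=6)
s=sensors.read_state(); print(r,s["eef_pos"],s["force"])
ctrl.gripper_to(8,70); s=sensors.read_state(); G=s["eef_pos"]; print("grip",G,s["grip_width"],s["force"])
r=ctrl.move_l([x,y,165],R,120); s=sensors.read_state(); print("lift",s["eef_pos"],s["grip_width"],s["force"])
ctrl.move_ptp([487.4,87.8,165],R); ctrl.move_l([487.4,87.8,131],R,100)
p,d,po=wrist("ins"); print(sensors.read_state()["t"],po[0])
b,_=optics.grab_frame("side"); sc,_=optics.grab_frame("scene")
q=proj("side",[487.5,87.8,80])[0].astype(int); w=proj("scene",[487.5,87.8,80])[0].astype(int); print(q,w)
cr=lambda a,c:cv2.resize(a[c[1]-30:c[1]+30,c[0]-30:c[0]+30,::-1],(300,300),interpolation=cv2.INTER_CUBIC)
cv2.imwrite("pics/v10.png",np.hstack([np.vstack([cr(b,q),cr(sc,w)]),cv2.resize(p[100:400,200:440,::-1],(480,600))]))
```

```text
False [ 472.24 -302.81   66.18] [-0.38  0.36 -0.36]
grip [ 472.44 -302.99   66.67] 14.566154527828036 [-0.55  0.24  3.03]
lift [ 471.32 -302.02  163.93] 14.119973291324726 [0.01 0.21 1.02]
32.3917 [487.42  87.25 130.74]
[274 170] [335 165]
```

View pics/v10.png

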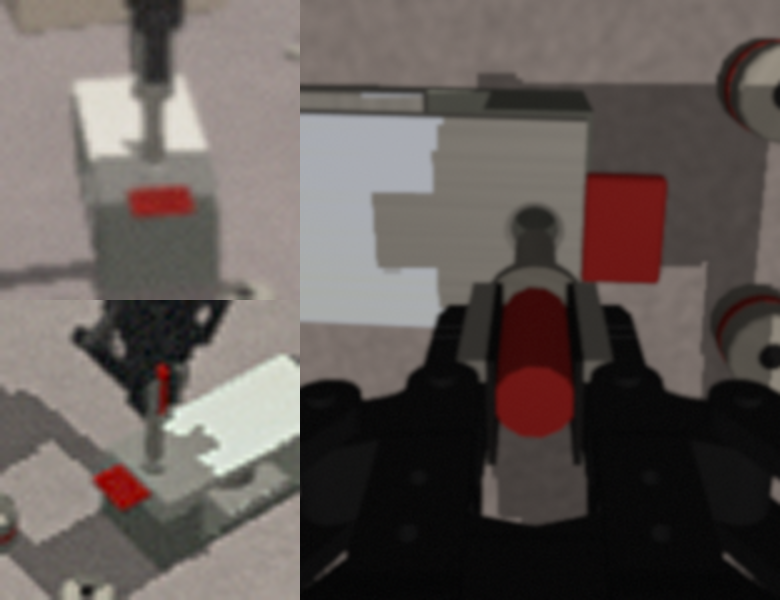

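The pin hangs upright over the lid. In the wrist part of the picture the shank at (535,245) lines up with the hole at (535,218), and the side and scene crops agree. I'll insert with a force guard.

Run:
```python
from h import *
np.set_printoptions(precision=2,suppress=True)
R=down(-np.pi/2); T=[487.4,87.8]
s=sensors.read_state(); print(s["eef_pos"],s["force"])
r=ctrl.move_l([*T,85],R,35,threshold=6)
s=sensors.read_state(); print(r,s["eef_pos"],s["force"],s["wrist_torque"],s["grip_width"],s["t"])
if not r:
    r=ctrl.move_l([*T,72],R,20,threshold=14)
    s=sensors.read_state(); print(r,s["eef_pos"],s["force"],s["wrist_torque"],s["grip_width"],s["t"])
```

```text
[488.24  87.64 131.85] [ 0.3   0.23 -0.56]
False [487.63  87.81  85.25] [ 0.42 -0.29 -0.51] [-0.04 -0.04 -0.02] 14.188914676572017 33.9583
True [487.82  87.29  73.78] [-1.26 -0.68  5.29] [-0.02  0.18 -0.02] 14.404673813110396 34.575
```

Run:
```python
from h import *
np.set_printoptions(precision=2,suppress=True)
R=down(-np.pi/2); T=[487.4,87.8]; z=73
while z>66:
    ctrl.move_l([*T,z],R,15); ctrl.hold(0.3)
    F=[]; Z=[]
    for _ in range(4): ctrl.hold(0.05); s=sensors.read_state(); F.append(s["force"][2]); Z.append(s["eef_pos"][2])
    print(z,np.mean(F),np.mean(Z),s["grip_width"],s["t"])
    if np.mean(F)>20: break
    z-=0.7
p,d,po=wrist("end"); b,ds=optics.grab_frame("side")
vv,uu=np.mgrid[0:400,0:640]; uv=np.c_[uu.ravel(),vv.ravel()]; X=by_depth("wrist",uv,d,po)
m=(abs(X[:,0]-487)<30)&(X[:,1]>105)&(X[:,1]<215)&(X[:,2]>50)&(X[:,2]<80); c=np.polyfit(X[m,1],X[m,2],1); print("lid",c,np.polyval(c,[88,238]))
q=proj("side",[487.5,100,70])[0].astype(int)
cv2.imwrite("pics/v11.png",np.hstack([cv2.resize(b[q[1]-35:q[1]+35,q[0]-25:q[0]+25,::-1],(320,448),interpolation=cv2.INTER_CUBIC),cv2.resize(p[100:380,200:440,::-1],(384,448))]))
```

```text
73 6.8769523345362575 73.75031513702407 14.166995399568895 35.325
72.3 9.901707126167677 73.59850690367969 14.010352010291765 36.075
71.6 14.90057685122572 73.52822377814275 14.442791657977503 36.825
70.89999999999999 18.778445561520687 73.45693473911928 13.9923910131543 37.575
70.19999999999999 23.484999557991102 73.39255543563175 14.231280314566936 38.325
lid [-0.  61.7] [61.69 61.67]
```

View pics/v11.png

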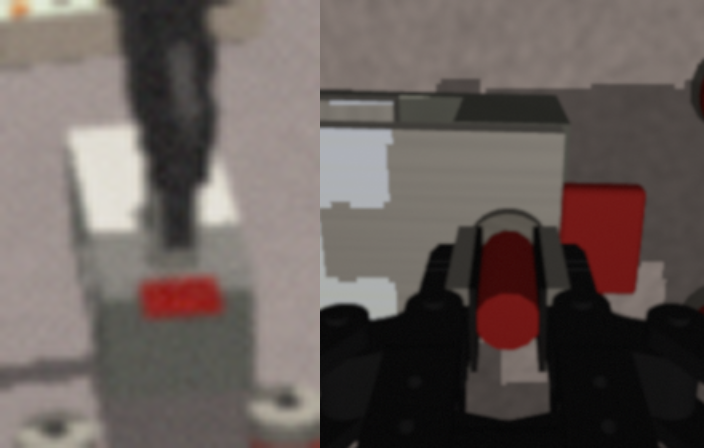

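The lid is flat (slope 0.00, face at 61.7 mm), the collar sits on it around (508,222), and a steady push of about 23 N meets a hard stop. I'm handing the job in.

Run:
```python
from h import *
ctrl.finish_job(); s=sensors.read_state(); print(s["t"],s["force"],s["eef_pos"])
```

```text
the job is handed in; nothing more can be done
the job is handed in; nothing more can be done
```

I put the right-most banded die in the nest and let go, swung the lid shut over it, and pushed the red pin through the lid into the post. I handed the job in at about 38 s, still gripping the pin and pressing down.

**Last checks:**
- **Lid:** the wrist camera showed it level (slope 0.00), with its top face at 61.7 mm against 62 mm expected.
- **Pin:** it met a hard stop at TCP z = 73.4 mm, which puts the tip at about 17 mm, fully home. The push was steady at about 23 N with no slip in the grip.
- **Die:** its underside was at about 16 to 16.5 mm on first contact, which is the pad level. It stood in the nest after release.

**What disagreed:**
- **Fingertips:** the cameras put them about 0 to 1 mm ahead of the TCP, not the stated 25 mm. My first reach for the lid passed over the tab because of this, so I used the measured value from then on.
- **Lid contact:** the force threshold for touching the lid never triggered, so I confirmed the closing by camera instead.
- **Grip width:** it read 2 to 3 mm under the true diameters.

I did not touch the brass die, the blue pin or anything else on purpose, but I did not re-measure them at the end.

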